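Seat the bat insert on the potter's wheel

TASK

Get the potter's wheel ready for throwing: with the fingertips, nudge the loose wooden insert disc across the blue bat until it drops into the round recess in the middle and lies flat and flush there. Take the hand off, then press the insert down with a fingertip to make sure it is home, and finish clear of everything. Do not lift or carry the insert, and leave the water pot, the slip bottle and the wooden rib in the tool tray alone.

Things in the scene. Friction and masses are not known exactly. Their poses are not given: they have to be found in the camera images.
- insert: the insert: a loose plain round disc of pale wood fibreboard, 100 mm across and 8 mm thick, about 50 g. It starts lying flat on the bat's face, off to one side, overhanging part of the recess. Origin at the centre of its underside, z up through its thickness.
- recess (a point): centre of the floor of the round recess in the middle of the bat; z up. The recess is 104 mm across, 8 mm deep, with a flat dark rubber-lined floor and a square rim: the seated insert is flush with the bat's face, its origin within 2 mm of this point. A disc slid there stays level until its centre is about 15 mm away, then its leading edge dips; pushed on, the trailing edge clears the rim and it falls flat.
- bat: flat round blue plastic bat, 264 mm across, 16 mm thick, level, its face 180 mm above the bench; the recess is concentric with it. Origin at the centre of its underside, 16 mm below its face. Pinned to the wheel head, it can only turn about its vertical axis, against a drag of 0.3 N m. Steel pin heads flush in its face near the edge.
- wheel: bench-top potter's wheel, fixed: a grey case 340 mm (x) by 500 mm (y), 110 mm high. Origin on the bench below the bat's centre; the case reaches from -170 to +330 mm along its y. Its deck is 70 mm below the bat's face; the part beyond y = 175 mm is the tool tray, rim 10 mm high.
- water_pot: open blue-glazed water pot, 90 mm across, 75 mm high, standing loose in the tool tray on the deck, its rim 5 mm above the bat's face. Origin at the centre of its underside. To be left alone.
- slip_bottle: white bottle with a red cap, 48 mm across, 95 mm high, standing loose in the tool tray, its cap 25 mm above the bat's face. Origin at the centre of its underside. To be left alone.
- rib: dark wooden potter's rib, a flat bar 85 by 44 by 8 mm lying loose in the tool tray, well below the bat's face. Origin at the centre of its underside. To be left alone.
Things that resemble listed ones, but are neither listed nor needed, are in the scene too. Several things have the shape of the insert; the one meant has the colours described above.

How it is judged:
By the outcome, as a careful person would: the job done as asked, in the order asked, and still so for the second after the job is handed in, with the robot touching nothing.
It also fails if it takes over 43 s, if anything falls off the work surface, if the arm or the gripper's body presses on something with over 40 N, if the wrist force passes 120 N, or if a joint passes its speed limit or range.

ROBOT

A 6-joint arm with a two-finger parallel gripper is mounted at the origin on the work surface. World frame = base frame: x ahead of the robot, y to its left, z up, the work surface at z = 0. Lengths are in m, angles in degrees, forces in N, time in s.
With the tool pointing down it reaches from about 0.375 to 0.9 m from the base axis. Payload 3.1 kg.
Tool frame: the origin (TCP) lies midway between the tips of the shut fingers; the grasp point (between the pads) lies 19 mm behind it (ctrl.pinch_z is the x of the grasp point in the tool frame, in m); x points along the fingers, z is the direction in which the jaws open and shut, and the axes are right-handed (so a half turn about x gives the same grasp; the last joint's range is limited). The gripper opens to 87 mm and grips with 3 to 60 N. Pads are 19 mm wide; open, the fingers measure 117 mm over their backs; the gripper's body (75 mm by 190 mm) begins 51 mm behind the grasp point.
Start: joints at [61.965, 30.224, 82.088, -0, 67.689, -10.227], TCP at [0.191, 0.595, 0.195] pointing down, gripper open.
Joint ranges: [-176.69, 176.69], [-43.24, 126.21], [12.49, 139.97], [-82, 262], [0, 151.66], [-163.58, 163.58]. Speed limits (degrees/s): [159.86, 159.86, 180, 180, 180, 180].

INTERFACE

Orientations are given as a 3x3 rotation matrix whose columns are the frame's x, y, z axes.
In Python, from bench import ctrl, cams, workorder, boxes_of, masks_of, mark_of gives the robot as it stands. The module is installed in compiled form; this text tells all that it offers.
- The arm moves only by the tool play_rows, never from a script. Its argument "motion" is a list of rows, each an object with "twist": the turn, a rotation vector about the tool's x, y, z in units of 8 degrees (1.0 is 8 degrees), a list of three; "dp": the shift along the tool's x, y, z in units of 60 mm (1.0 is 60 mm), a list of three; "claw": the finger opening in mm, from 0 to 87. A call has 1 to 5 rows; each row shifts and turns the commanded pose from where the row before left it, along the tool's axes as they then stand; what a row does not reach is not made up. A row lasts 1/8 s, in which the tool goes at most 62.5 mm and 10.7 degrees, less where a joint would pass 70% of its speed; a pose out of reach is approached as far as the arm can. A call is refused whole if a number of a shift passes 1 or a number of a turn 1, either way. A call with a gripper value outside its range is refused whole. The fingers move at their own pace and stop on an object; "force" is the grip in N (left out, the last holds). Time passes only in rows, so rows that do not move let the fingers close. It gives the time, the measured TCP pose, the force and the opening at its end, in the units of the state.
- ctrl.state(): the state, without advancing time (a new reading comes with each control period).
- cams.capture(name): name is "scene" or "side" or "wrist"; returns (picture, depth): 384x512x3 uint8, red, green, blue; 384x512 float32, m along the optical axis (not along the pixel's ray), 0 where there is no reading.
- cams.get_calibration(name): a dict with "intrinsics" (3x3 intrinsics, pixels), "k1" (the pictures are not rectified: a ray, as slopes to the right and down, at radius r is drawn at 1 + k1 r^2 times it, then the intrinsics apply), "pose" (4x4, takes a point from camera to world coordinates). Camera axes: x right, y up, looking along -z (the intrinsics and any distortion apply to the point x, -y, -z); pixel columns grow to the right and rows downward; lengths in m; the calibration is good to about 2 mm. A picture is of the moment at which its call begins: read the wrist's pose just before it. get_calibration takes no time and is no camera call; for the wrist camera it gives the pose at the moment of the call.
- workorder.hand_in(): hands the job in, once; it reports no verdict.
Trained networks look in the newest picture that a camera, given by its name, has taken for a name from the list of things; names that differ only in an ending like _2 or _b are one class to them, and where a whole thing is asked for, a point or a joint stands for the part that bears it (a point fixed in the world has none). Each returns a list of dicts, best first, with "score" (0 to 1); they miss things now and then, are a little off and sometimes report something else, mostly with a low value. They report only what shows in the picture. A call takes as long as a camera call. They do not tell look-alikes from the thing itself.
- boxes_of(camera, name): "uv" ([column, row] in pixels, amid what is visible of it).
- masks_of(camera, name): "mask" (384x512 bool, what is visible of it) and "uv" ([column, row] in pixels, amid what is visible of it).
- mark_of(camera, name): "uv" ([column, row] in pixels: a listed point, or the origin of a listed thing).
The state is a dict: "clock": time; "joint_pos": joint angles; "qvel": joint speeds; "tau": joint torques, N m; "eef_pos": TCP position; "tcp_rot": TCP orientation; "ft_force": force on the tool from outside, world axes, zero at the start; "wrist_torque": the same for the moment, N m; "grip_width": opening from 0.0 (shut) to 1.0 (fully open).
Only numpy, scipy, OpenCV 4.12 (cv2) and the standard library are available. Lean on these libraries where they do the work, as an engineer would, in place of code of your own. Each camera call takes 0.05 s, during which the arm holds its last target.

## Working session

There is one attempt and no reset: what is moved stays moved. The work goes in short steps, Python scripts to look and compute and a tool call to move; the robot and the scene stay as the last step left them, time stands still between calls to the robot, and variables do not carry over. Pictures are saved under pics/ and viewed, and the job is handed in when it is done.

Besides the shell and the picture viewer there is one more tool, called as name([rows], argument=value, ...), one row to a line, values as JSON. play_rows: Moves the arm, as the interface text tells. Its arguments: {"type":"object","properties":{"motion":{"type":"array"},"force":{"type":"number"}},"required":["motion"]}

```bash
mkdir -p pics; cat > h.py <<'E'
import numpy as np, cv2
from bench import ctrl, cams, workorder, boxes_of, masks_of, mark_of
def cap(n,f):
    c=cams.get_calibration(n); p,d=cams.capture(n)
    cv2.imwrite('pics/'+f,p[:,:,::-1]); return p,d,c
def ray(c,uv):
    K=np.array(c['intrinsics']);k=c['k1']
    xd=np.array([(uv[0]-K[0,2])/K[0,0],(uv[1]-K[1,2])/K[1,1]]);x=xd.copy()
    for _ in range(20): x=xd/(1+k*(x@x))
    P=np.array(c['pose']); return P[:3,3],P[:3,:3]@np.array([x[0],-x[1],-1.])
def atz(c,uv,z):
    o,d=ray(c,uv); return o+d*(z-o[2])/d[2]
def atd(c,uv,dep):
    o,d=ray(c,uv); return o+d*dep
def proj(c,p):
    P=np.array(c['pose']);q=P[:3,:3].T@(np.array(p)-P[:3,3]);K=np.array(c['intrinsics'])
    x=np.array([q[0],-q[1]])/-q[2]; x=x*(1+c['k1']*(x@x)); return [K[0,0]*x[0]+K[0,2],K[1,1]*x[1]+K[1,2]]
E
python3 - <<'E'
from h import *
s=ctrl.state();print(s)
for n in ['scene','side','wrist']:
    p,d,c=cap(n,n+'0.png'); print(n,np.round(c['pose'],3).tolist())
E
```

```text
{'clock': 0.0, 'joint_pos': array([ 6.19644170e+01,  3.02796827e+01,  8.21586803e+01, -2.17409138e-03,
        6.76883588e+01, -1.02289975e+01]), 'qvel': array([-0.14329106, -0.08513158, -0.00926697, -0.02801487,  0.04170206,
       -0.00660857]), 'tau': array([ 6.67779568e-04, -4.40044713e+01, -1.76595962e+01,  6.33548666e-02,
        5.80525026e-02, -1.47984233e-04]), 'eef_pos': array([0.19074034, 0.59432897, 0.19405129]), 'tcp_rot': array([[-1.00856282e-03, -9.52098487e-01,  3.05789887e-01],
       [-1.96867887e-03,  3.05791340e-01,  9.52096519e-01],
       [-9.99997554e-01,  3.58247057e-04, -2.18278595e-03]]), 'ft_force': array([-0.36578768,  0.6182534 , -0.10485299]), 'wrist_torque': array([ 0.05724796, -0.01285423, -0.01274727]), 'grip_width': 0.9958976982741637}
scene [[-0.585, -0.694, 0.42, 1.13], [0.811, -0.501, 0.302, 0.416], [0.001, 0.517, 0.856, 1.163], [0.0, 0.0, 0.0, 1.0]]
side [[-0.311, 0.602, -0.736, 0.01], [-0.95, -0.181, 0.254, 0.276], [0.02, 0.778, 0.628, 0.669], [0.0, 0.0, 0.0, 1.0]]
wrist [[0.306, -0.914, -0.267, 0.117], [0.952, 0.293, 0.088, 0.618], [-0.002, -0.281, 0.96, 0.384], [0.0, 0.0, 0.0, 1.0]]
```

View pics/scene0.png

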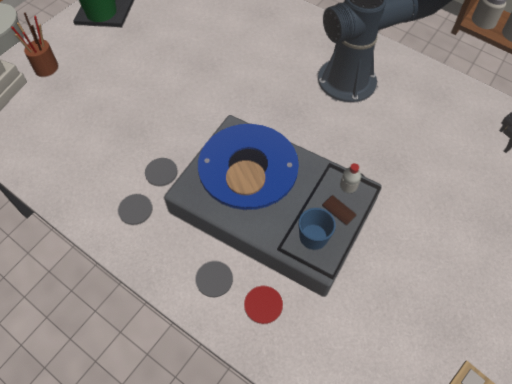

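View pics/side0.png

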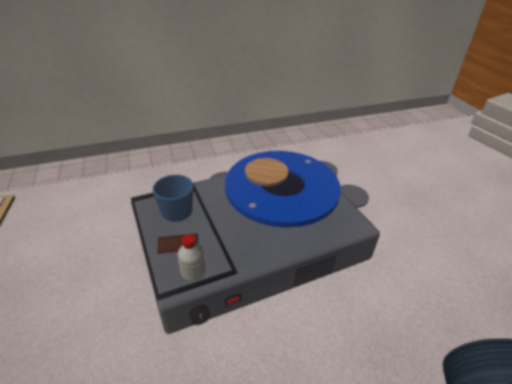

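View pics/wrist0.png

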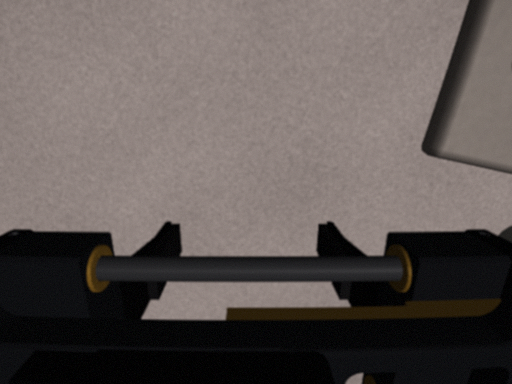

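The only pale-wood disc is at scene (246,177), on the blue bat. The look-alikes, three or more grey discs and one red one at (263,304), all lie on the bench. I'll measure and crop.

```bash
cat >> h.py <<'E'
from scipy.optimize import least_squares
def fitc(P,R=None):
    x0=P.mean(0)
    def f(v):
        return np.hypot(P[:,0]-v[0],P[:,1]-v[1])-(R or v[2])
    r=least_squares(f,[*x0,R or .05],loss='soft_l1',f_scale=.001); return r.x, np.sqrt((f(r.x)**2).mean())
def contour(m):
    cs,_=cv2.findContours(m.astype(np.uint8),cv2.RETR_EXTERNAL,cv2.CHAIN_APPROX_NONE)
    return max(cs,key=cv2.contourArea)[:,0,:]
def hsv(p): return cv2.cvtColor(p,cv2.COLOR_RGB2HSV).astype(int)
def wood(p):
    h=hsv(p); return (h[...,0]>8)&(h[...,0]<25)&(h[...,1]>70)&(h[...,2]>70)
def blue(p):
    h=hsv(p); return (h[...,0]>112)&(h[...,0]<126)&(h[...,1]>200)&(h[...,2]>60)
E
python3 - <<'E'
from h import *
for n,roi in [('scene',(190,115,115,100)),('side',(215,140,135,90))]:
    p,d,c=cap(n,n+'1.png')
    x,y,w,h=roi
    cv2.imwrite('pics/%s1z.png'%n,cv2.resize(p[y:y+h,x:x+w,::-1],None,fx=5,fy=5,interpolation=cv2.INTER_CUBIC))
    for nm in ['insert','bat']:
        for r in masks_of(n,nm)[:3]:
            print(n,nm,r['score'],r['uv'],r['mask'].sum())
    for r in mark_of(n,'recess')[:2]: print('recess',r, atz(c,r['uv'],.172))
    for r in mark_of(n,'insert')[:2]: print('insmark',r, atz(c,r['uv'],.18))
    for r in mark_of(n,'bat')[:2]: print('bat',r, atz(c,r['uv'],.164))
    rm=np.zeros(p.shape[:2],bool);rm[y:y+h,x:x+w]=1
    W=wood(p)&rm; B=blue(p)&rm
    ct=contour(W); P=np.array([atz(c,q,.188)[:2] for q in ct]); print('wood',W.sum(),fitc(P),fitc(P,.05))
    v,u=np.nonzero(cv2.erode(W.astype(np.uint8),np.ones((5,5))));print('wood depth z',np.median([atd(c,(a,b),d[b,a])[2] for a,b in zip(u,v)]))
    v,u=np.nonzero(cv2.erode(B.astype(np.uint8),np.ones((7,7))));print('bat depth z',np.median([atd(c,(a,b),d[b,a])[2] for a,b in zip(u,v)]))
    ct=contour(B); P=np.array([atz(c,q,.180)[:2] for q in ct]); print('bat',fitc(P),fitc(P,.132))
E
```

```text
scene insert 0.77 [240.7, 178.3] 1126
scene insert 0.74 [215.4, 278.3] 1077
scene insert 0.67 [133.4, 211.5] 798
scene bat 0.96 [249.0, 160.6] 5806
recess {'uv': [249.4, 161.2], 'score': 0.73} [0.57742576 0.00101447 0.172     ]
insmark {'uv': [262.9, 306.2], 'score': 0.95} [0.87633323 0.25612893 0.18      ]
insmark {'uv': [245.0, 176.8], 'score': 0.89} [0.6276932  0.02391001 0.18      ]
bat {'uv': [247.6, 166.3], 'score': 0.95} [0.58896097 0.00348313 0.164     ]
wood 1038 (array([0.6301507 , 0.02683751, 0.04924733]), np.float64(0.0012726587928374507)) (array([0.63010902, 0.0266822 , 0.05      ]), np.float64(0.0015294958991233128))
wood depth z 0.1883544961157152
bat depth z nan
  return _methods._mean(a, axis=axis, dtype=dtype,
  ret = ret.dtype.type(ret / rcount)
Traceback (most recent call last):
  File "h.py", line 26, in contour
    return max(cs,key=cv2.contourArea)[:,0,:]
           ~~~^^^^^^^^^^^^^^^^^^^^^^^^
ValueError: max() iterable argument is empty
```

```bash
python3 - <<'E'
from h import *
p=cv2.imread('pics/scene1.png')[:,:,::-1].copy()
print(hsv(p)[165,215],hsv(p)[140,250],hsv(p)[156,250], hsv(p)[230,310])
E
sed -i 's/(h\[...,0\]>112)&(h\[...,0\]<126)&(h\[...,1\]>200)&(h\[...,2\]>60)/(h[...,0]>109)\&(h[...,0]<128)\&(h[...,1]>195)\&(h[...,2]>50)/' h.py
python3 - <<'E'
from h import *
for n,roi in [('scene',(190,115,115,100)),('side',(215,140,135,90))]:
    p,d,c=cap(n,n+'1.png')
    x,y,w,h=roi
    cv2.imwrite('pics/%s1z.png'%n,cv2.resize(p[y:y+h,x:x+w,::-1],None,fx=5,fy=5,interpolation=cv2.INTER_CUBIC))
    rm=np.zeros(p.shape[:2],bool);rm[y:y+h,x:x+w]=1
    W=wood(p)&rm; B=blue(p)&rm
    if n=='side':
      ct=contour(W); P=np.array([atz(c,q,.188)[:2] for q in ct]); print('wood',W.sum(),fitc(P),fitc(P,.05))
      v,u=np.nonzero(cv2.erode(W.astype(np.uint8),np.ones((5,5))));print('wood depth z',np.median([atd(c,(a,b),d[b,a])[2] for a,b in zip(u,v)]))
    v,u=np.nonzero(cv2.erode(B.astype(np.uint8),np.ones((7,7))));print(B.sum(),'bat depth z',np.median([atd(c,(a,b),d[b,a])[2] for a,b in zip(u,v)]))
    ct=contour(B); P=np.array([atz(c,q,.180)[:2] for q in ct]); print('bat',fitc(P),fitc(P,.132))
    # keep only points far side from the camera
    o=np.array(c['pose'])[:2,3]; C=fitc(P,.132)[0][:2]
    k=((P-C)@(o-C))<0; print('bat far side',fitc(P[k],.132))
    # surface by depth: points with z within .176-.184
    Q=np.array([atd(c,(a,b),d[b,a]) for b,a in zip(*np.nonzero(cv2.dilate(B.astype(np.uint8),np.ones((3,3))))) if d[b,a]>0]); 
    Q=Q[abs(Q[:,2]-.18)<.004][:,:2]
    hull=cv2.convexHull(Q.astype(np.float32))[:,0,:]; print('depth hull',fitc(hull.astype(float)))
E
```

```text
[111 169 140] [111 167 139] [125  36  43] [105 112 116]
0 bat depth z nan
  return _methods._mean(a, axis=axis, dtype=dtype,
  ret = ret.dtype.type(ret / rcount)
Traceback (most recent call last):
  File "h.py", line 26, in contour
    return max(cs,key=cv2.contourArea)[:,0,:]
           ~~~^^^^^^^^^^^^^^^^^^^^^^^^
ValueError: max() iterable argument is empty
```

```bash
python3 -c "
import cv2,numpy as np
a=cv2.resize(cv2.imread('pics/scene1z.png'),(400,340));b=cv2.resize(cv2.imread('pics/side1z.png'),(400,340));cv2.imwrite('pics/c1.png',np.hstack([a,b]))"
```

```text
[ WARN:0@0.033] global loadsave.cpp:275 findDecoder imread_('pics/side1z.png'): can't open/read file: check file path/integrity
Traceback (most recent call last):
cv2.error: OpenCV(4.12.0) /io/opencv/modules/imgproc/src/resize.cpp:4208: error: (-215:Assertion failed) !ssize.empty() in function 'resize'
```

```bash
sed -i 's/(h\[...,1\]>195)&(h\[...,2\]>50)/(h[...,1]>135)\&(h[...,2]>50)/' h.py
python3 - <<'E'
from h import *
for n,roi in [('scene',(190,115,115,100)),('side',(215,140,135,90))]:
    p,d,c=cap(n,n+'1.png')
    x,y,w,h=roi
    cv2.imwrite('pics/%s1z.png'%n,cv2.resize(p[y:y+h,x:x+w,::-1],None,fx=5,fy=5,interpolation=cv2.INTER_CUBIC))
    rm=np.zeros(p.shape[:2],bool);rm[y:y+h,x:x+w]=1
    W=wood(p)&rm; B=blue(p)&rm
    if n=='side':
      ct=contour(W); P=np.array([atz(c,q,.188)[:2] for q in ct]); print('wood',W.sum(),fitc(P),fitc(P,.05))
      v,u=np.nonzero(cv2.erode(W.astype(np.uint8),np.ones((5,5))));print('wood depth z',np.median([atd(c,(a,b),d[b,a])[2] for a,b in zip(u,v)]))
    v,u=np.nonzero(cv2.erode(B.astype(np.uint8),np.ones((7,7))));print(B.sum(),'bat depth z',np.median([atd(c,(a,b),d[b,a])[2] for a,b in zip(u,v)]))
    ct=contour(B); P=np.array([atz(c,q,.180)[:2] for q in ct]); print('bat',fitc(P),fitc(P,.132))
    o=np.array(c['pose'])[:2,3]; C=fitc(P,.132)[0][:2]
    k=((P-C)@(o-C))<0; print('bat far side',fitc(P[k],.132))
    Q=np.array([atd(c,(a,b),d[b,a]) for b,a in zip(*np.nonzero(cv2.dilate(B.astype(np.uint8),np.ones((3,3))))) if d[b,a]>0]); 
    Q=Q[abs(Q[:,2]-.18)<.004][:,:2]
    hull=cv2.convexHull(Q.astype(np.float32))[:,0,:]; print('depth hull',fitc(hull.astype(float)))
a=cv2.resize(cv2.imread('pics/scene1z.png'),(400,340));b=cv2.resize(cv2.imread('pics/side1z.png'),(400,340));cv2.imwrite('pics/c1.png',np.hstack([a,b]))
E
```

```text
5001 bat depth z 0.18041736781830314
bat (array([0.59064244, 0.00579285, 0.13062764]), np.float64(0.0014849121137815683)) (array([0.59067666, 0.00560001, 0.132     ]), np.float64(0.001993873569928053))
bat far side (array([0.59185469, 0.00578758, 0.132     ]), np.float64(0.0016522682463015004))
depth hull (array([0.58866388, 0.00340866, 0.13219762]), np.float64(0.0009527625972559389))
wood 870 (array([0.62656731, 0.02850009, 0.04904257]), np.float64(0.00159979790289982)) (array([0.62639128, 0.02849487, 0.05      ]), np.float64(0.001744402600969094))
wood depth z 0.18911565605939487
5144 bat depth z 0.18112136036405468
bat (array([0.58016129, 0.00755441, 0.13209456]), np.float64(0.00223190553241144)) (array([0.58017124, 0.00755001, 0.132     ]), np.float64(0.0022223576665506093))
bat far side (array([0.58057338, 0.00640377, 0.132     ]), np.float64(0.001866024638597673))
depth hull (array([0.58734284, 0.00436223, 0.13073063]), np.float64(0.000766188008599367))
```

View pics/c1.png

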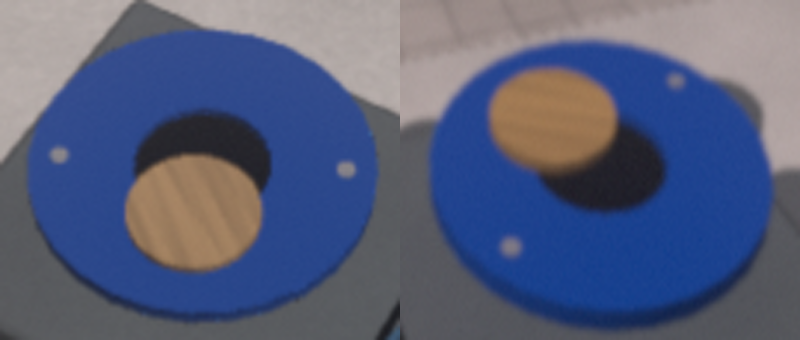

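The enlarged crop confirms the target: the pale wood disc on the blue bat overlaps the dark recess. It sits at about (0.628, 0.028), top at z≈0.188, and the bat centre is about (0.588, 0.004). The push direction is about (-0.86, -0.51). I'll raise the hand and move over, then look with the wrist camera.

play_rows([
  {"twist":[0,0,0],"dp":[-0.9,0,0],"claw":50},
  {"twist":[0,0,0],"dp":[-0.9,0,0],"claw":50},
  {"twist":[0,0,0],"dp":[0,-0.82,-0.45],"claw":50},
  {"twist":[0,0,0],"dp":[0,-0.82,-0.45],"claw":50},
  {"twist":[0,0,0],"dp":[0,-0.82,-0.45],"claw":50},
])

```text
clock: 1.23
eef_pos: [0.3077, 0.4717, 0.3034]
tcp_rot: [[0.001, -0.952, 0.305], [0.001, 0.305, 0.952], [-1.0, -0.001, 0.001]]
ft_force: [1.0, 0.0, 0.8]
grip_width: 0.595
```

play_rows([
  {"twist":[0,0,0],"dp":[0,-0.82,-0.45],"claw":50},
  {"twist":[0,0,0],"dp":[0,-0.82,-0.45],"claw":50},
  {"twist":[0,0,0],"dp":[0,-0.82,-0.45],"claw":50},
  {"twist":[0,0,0],"dp":[0,-0.82,-0.45],"claw":50},
  {"twist":[0,0,0],"dp":[0,-0.82,-0.45],"claw":50},
])

```text
clock: 1.85
eef_pos: [0.5009, 0.2676, 0.3033]
tcp_rot: [[0.001, -0.952, 0.306], [0.0, 0.306, 0.952], [-1.0, -0.0, 0.001]]
ft_force: [0.9, 0.9, -0.1]
grip_width: 0.573
```

play_rows([
  {"twist":[0,0,0],"dp":[0,-0.82,-0.45],"claw":50},
  {"twist":[0,0,0],"dp":[0,-0.82,-0.45],"claw":50},
  {"twist":[0,0,0],"dp":[0,-0.82,-0.45],"claw":50},
  {"twist":[0,0,0],"dp":[0,-0.82,-0.45],"claw":50},
  {"twist":[-1,0,0],"dp":[0,0,0],"claw":50},
])

```text
clock: 2.48
eef_pos: [0.6569, 0.1019, 0.3021]
tcp_rot: [[0.001, -0.985, 0.172], [-0.001, 0.172, 0.985], [-1.0, -0.001, -0.001]]
ft_force: [-1.0, 1.6, 0.1]
grip_width: 0.578
```

play_rows([
  {"twist":[-1,0,0],"dp":[0,0,0],"claw":50},
  {"twist":[-1,0,0],"dp":[0,0,0],"claw":50},
  {"twist":[-1,0,0],"dp":[0,0,0],"claw":50},
  {"twist":[-1,0,0],"dp":[0,0,0],"claw":50},
  {"twist":[-1,0,0],"dp":[0,0,0],"claw":50},
])

```text
clock: 3.1
eef_pos: [0.654, 0.106, 0.303]
tcp_rot: [[-0.0, -0.862, -0.507], [0.0, -0.507, 0.862], [-1.0, 0.0, 0.0]]
ft_force: [-1.0, 0.4, -0.2]
grip_width: 0.576
```

```bash
python3 - <<'E'
from h import *
p,d,c=cap('wrist','w1.png')
s=ctrl.state();print(s['clock'],s['eef_pos'],s['tcp_rot'].round(3).tolist(),s['joint_pos'].round(1),s['grip_width'],s['ft_force'])
E
```

```text
3.15 [0.65406501 0.10597866 0.30299188] [[-0.0, -0.861, -0.509], [-0.0, -0.509, 0.861], [-1.0, 0.0, -0.0]] [  -0.4   28.1   68.3   -0.    83.6 -121.1] 0.5711297159954392 [0.19227976 0.68904803 0.13062753]
```

View pics/w1.png

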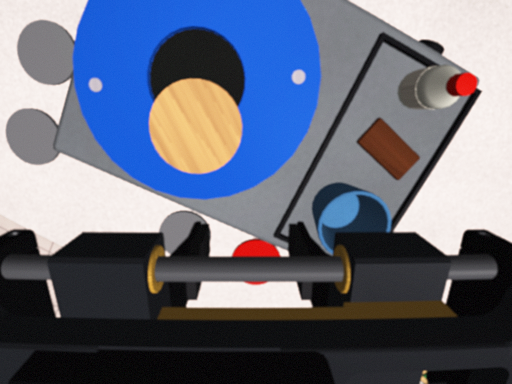

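The wrist view shows the wood disc at (196,126) overlapping the dark recess at (197,77), with the pot and bottle well to the right. I'll measure from this near-vertical view.

```bash
cat > m.py <<'E'
from h import *
def meas(f,zi=.188):
    p,d,c=cap('wrist',f)
    h=hsv(p); rm=np.zeros(p.shape[:2],bool); rm[:225]=1
    B=(h[...,0]>104)&(h[...,0]<125)&(h[...,1]>190)&(h[...,2]>110)&rm
    nl,L,st,_=cv2.connectedComponentsWithStats(B.astype(np.uint8)); k=1+np.argmax(st[1:,4]); B=L==k
    W=(h[...,0]>8)&(h[...,0]<25)&(h[...,1]>70)&(h[...,2]>150)&rm
    D=(h[...,2]<75)&rm
    ct=contour(W); P=np.array([atz(c,q,zi)[:2] for q in ct if 2<q[0]<509 and 2<q[1]<222]); print('wood',W.sum(),fitc(P),fitc(P,.05))
    ct=contour(B); P=np.array([atz(c,q,.180)[:2] for q in ct if 2<q[0]<509 and 2<q[1]<222]); print('bat',fitc(P),fitc(P,.132))
    v,u=np.nonzero(cv2.erode(W.astype(np.uint8),np.ones((9,9))));Q=np.array([atd(c,(a,b),d[b,a]) for a,b in zip(u,v)])
    A=np.c_[Q[:,:2]-Q[:,:2].mean(0),np.ones(len(Q))];print('wood z',np.median(Q[:,2]),np.linalg.lstsq(A,Q[:,2],rcond=None)[0])
    v,u=np.nonzero(cv2.erode(B.astype(np.uint8),np.ones((9,9))));print('bat z',np.median([atd(c,(a,b),d[b,a])[2] for a,b in zip(u,v)]))
    # recess rim: blue/dark boundary
    hole=cv2.morphologyEx(cv2.bitwise_not(B.astype(np.uint8)*255),cv2.MORPH_OPEN,np.ones((3,3)))>0
    Dd=cv2.dilate(D.astype(np.uint8),np.ones((3,3)))>0; Bd=cv2.dilate(B.astype(np.uint8),np.ones((3,3)))>0
    Wd=cv2.dilate(W.astype(np.uint8),np.ones((7,7)))>0
    R=Dd&Bd&~Wd; 
    P=np.array([atz(c,(u,v),.180)[:2] for v,u in zip(*np.nonzero(R))])
    if len(P)>20:
        bc=fitc(P,.052); print('rim',len(P),bc)
    return p,d,c
if __name__=='__main__':
    import sys
    s=ctrl.state();print(s['clock'],s['eef_pos'].round(4),s['ft_force'].round(2));meas(sys.argv[1])
E
python3 m.py w2.png
```

```text
3.15 [0.6541 0.106  0.303 ] [0.19 0.69 0.13]
wood 6856 (array([0.63041425, 0.02500293, 0.04911741]), np.float64(0.00039811175336413365)) (array([0.63045494, 0.02504383, 0.05      ]), np.float64(0.0009725671599565213))
bat (array([0.58787414, 0.00165358, 0.12989908]), np.float64(0.000422506009509416)) (array([5.85900595e-01, 4.39522563e-04, 1.32000000e-01]), np.float64(0.0018291480317656301))
wood z 0.1884842117501696 [-0.10076875  0.09788285  0.18965821]
bat z 0.18052747706352396
rim 352 (array([0.59005   , 0.00438071, 0.052     ]), np.float64(0.001636373773576706))
```

The wrist fit puts the insert at (0.630, 0.025) and the bat at (0.588, 0.002), offset 48 mm and aligned with tool y. The hand is already 109 mm back, so I'll shift sideways and go down behind the disc.

play_rows([
  {"twist":[0,0,0],"dp":[0,0,-0.93],"claw":50},
  {"twist":[0,0,0],"dp":[0.75,0,0],"claw":50},
  {"twist":[0,0,0],"dp":[0.75,0,0],"claw":50},
  {"twist":[0,0,0],"dp":[0.2,0,0],"claw":50},
  {"twist":[0,0,0],"dp":[0,0,0],"claw":50},
])

```text
clock: 3.82
eef_pos: [0.6822, 0.0579, 0.2009]
tcp_rot: [[-0.001, -0.865, -0.502], [0.0, -0.502, 0.865], [-1.0, 0.001, 0.0]]
ft_force: [0.6, 1.3, -0.7]
grip_width: 0.572
```

```bash
python3 m.py w3.png
```

```text
3.825 [0.6822 0.0579 0.2009] [ 0.59  1.35 -0.7 ]
wood 15287 (array([0.6306024 , 0.02514482, 0.04937127]), np.float64(0.0002856700219000832)) (array([0.63064886, 0.02516766, 0.05      ]), np.float64(0.0006926053108882366))
bat (array([0.62777683, 0.02594099, 0.09064251]), np.float64(0.03389927249226359)) (array([ 0.56145633, -0.01344121,  0.132     ]), np.float64(0.04039955638163956))
wood z 0.1885091350525316 [-0.02372736 -0.00936144  0.18939624]
bat z 0.18052771733653383
rim 403 (array([0.59081498, 0.00502305, 0.052     ]), np.float64(0.02420322306137524))
```

View pics/w3.png

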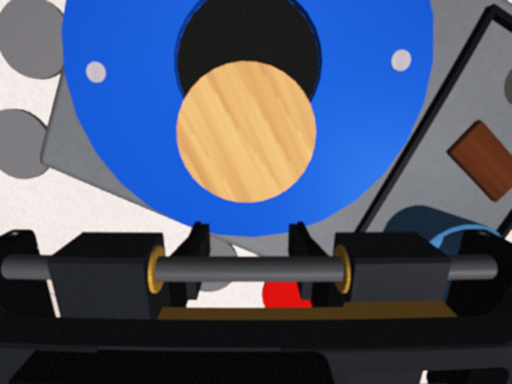

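The measurement holds and the fingers are centred on the disc, at columns 200–300 with the disc at 246. I'll lower to about 3 mm above the bat face and push gently.

play_rows([
  {"twist":[0,0,0],"dp":[0.2,0,0],"claw":50},
  {"twist":[0,0,0],"dp":[0.09,0,0],"claw":50},
  {"twist":[0,0,0],"dp":[0,0,0],"claw":50},
])

```text
clock: 4.25
eef_pos: [0.6819, 0.0579, 0.1834]
tcp_rot: [[-0.001, -0.864, -0.503], [0.0, -0.503, 0.864], [-1.0, 0.001, 0.0]]
ft_force: [-0.3, -0.6, 0.2]
grip_width: 0.575
```

play_rows([
  {"twist":[0,0,0],"dp":[0,0.1,0],"claw":50},
  {"twist":[0,0,0],"dp":[0,0.1,0],"claw":50},
  {"twist":[0,0,0],"dp":[0,0.1,0],"claw":50},
  {"twist":[0,0,0],"dp":[0,0.1,0],"claw":50},
])

```text
clock: 4.75
eef_pos: [0.661, 0.0454, 0.1838]
tcp_rot: [[0.0, -0.864, -0.503], [-0.0, -0.503, 0.864], [-1.0, -0.0, -0.0]]
ft_force: [-0.1, 0.7, 0.0]
grip_width: 0.573
```

```bash
python3 m.py w4.png
```

```text
4.75 [0.661  0.0454 0.1838] [-0.08  0.68  0.01]
wood 15335 (array([0.63047395, 0.02510449, 0.04934239]), np.float64(0.00028490534700741316)) (array([0.63094508, 0.02540072, 0.05      ]), np.float64(0.0006407557794366349))
bat (array([0.64149704, 0.03366615, 0.11030169]), np.float64(0.036780787997891605)) (array([0.58758363, 0.00191406, 0.132     ]), np.float64(0.05328871687569127))
wood z 0.1884973116352669 [-0.04694021 -0.02469368  0.18915468]
bat z 0.1805275648793704
rim 621 (array([0.58909692, 0.00741422, 0.052     ]), np.float64(0.04557510027229753))
```

View pics/w4.png

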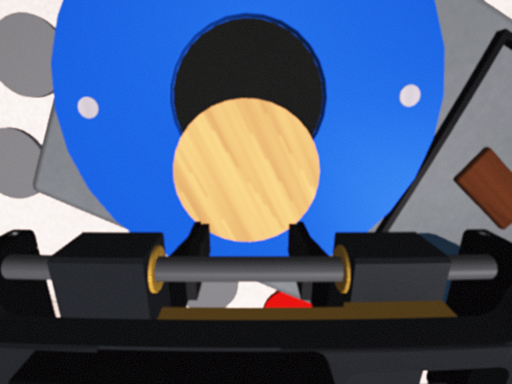

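The disc has not moved, although the tips should be in contact by now. The open fingers probably retreat along their arc, which would put the tips above the disc. I'll check from the side.

```bash
python3 - <<'E'
from h import *
p,d,c=cap('side','s4.png'); uv=proj(c,ctrl.state()['eef_pos']);print(uv)
q,dq,cq=cap('scene','sc4.png');uq=proj(cq,ctrl.state()['eef_pos'])
f=lambda p,uv:cv2.resize(p[max(0,int(uv[1]-50)):int(uv[1]+50),max(0,int(uv[0]-50)):int(uv[0]+50),::-1],(400,400),interpolation=cv2.INTER_CUBIC)
cv2.imwrite('pics/z4.png',np.hstack([f(p,uv),f(q,uq)]))
E
```

```text
[np.float64(254.89248045619004), np.float64(165.60537709000332)]
```

View pics/z4.png

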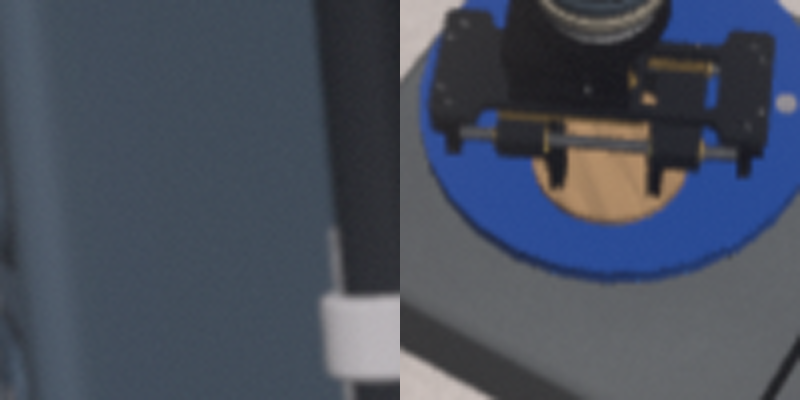

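```bash
python3 - <<'E'
from h import *
p,d,c=cap('wrist','w5.png'); s=ctrl.state(); T=s['eef_pos'];R=s['tcp_rot']
for v in range(215,262,4):
    print(v,[(np.round((R.T@(atd(c,(u,v),d[v,u])-T))*1000,1).tolist() if d[v,u]>0 else 0, p[v,u].tolist()) for u in (198,206,293,300)])
cv2.imwrite('pics/w5z.png',cv2.resize(p[190:300,140:360,::-1],(800,400),interpolation=cv2.INTER_CUBIC))
for dz in (0,-5,-10,-19):
  print(dz,[np.round(proj(c,T+R@np.array([dz/1e3,y,z])),0).tolist() for y in(-.0095,.0095) for z in (-.025,.025)])
E
```

```text
215 [([-5.6, 7.4, -36.2], [230, 177, 111]), ([-4.5, 7.0, -30.7], [238, 192, 120]), ([-4.9, 7.1, 31.2], [247, 209, 135]), ([-5.4, 7.3, 36.1], [243, 197, 128])]
219 [([-5.6, 4.4, -36.3], [243, 197, 124]), ([-4.4, 3.9, -30.8], [235, 187, 117]), ([-6.2, 4.6, 31.1], [248, 212, 136]), ([3.6, 0.7, 38.0], [118, 134, 230])]
223 [([-30.9, 11.8, -31.5], [11, 9, 8]), ([-3.9, 0.6, -31.0], [182, 131, 83]), ([-4.8, 0.9, 31.5], [214, 159, 103]), ([-30.7, 11.7, 31.4], [7, 8, 12])]
227 [([-37.1, 11.8, -30.5], [9, 5, 11]), ([-32.8, 10.0, -26.4], [11, 11, 13]), ([-32.8, 10.0, 26.8], [14, 12, 14]), ([-36.3, 11.5, 30.4], [9, 5, 6])]
231 [([-39.8, 10.5, -30.1], [14, 14, 15]), ([-38.9, 10.1, -25.5], [17, 19, 18]), ([-39.9, 10.5, 25.7], [17, 16, 14]), ([-42.0, 11.5, 29.4], [7, 7, 10])]
235 [([-45.0, 10.3, -29.1], [15, 15, 17]), ([-39.4, 7.7, -25.5], [21, 21, 17]), ([-44.9, 10.3, 25.0], [14, 9, 13]), ([-45.3, 10.5, 28.9], [14, 14, 13])]
239 [([-50.8, 10.6, -28.1], [16, 15, 15]), ([-40.9, 5.9, -25.4], [27, 23, 23]), ([-47.3, 8.9, 24.7], [12, 12, 11]), ([-49.1, 9.8, 28.3], [9, 8, 12])]
243 [([-54.8, 10.2, -27.4
[... 316 characters left out ...]
0]), ([-43.5, -0.6, -25.3], [25, 22, 23]), ([-49.8, 2.8, 24.6], [13, 15, 16]), ([-63.8, 10.3, 25.7], [17, 15, 17])]
255 [([-66.5, 9.5, -25.5], [21, 23, 22]), ([-43.3, -3.3, -25.5], [24, 25, 26]), ([-50.5, 0.6, 24.6], [19, 19, 19]), ([-67.6, 10.1, 25.0], [20, 20, 19])]
259 [([-112.5, 33.7, -16.2], [39, 38, 40]), ([-112.4, 33.6, -13.7], [40, 38, 42]), ([-113.3, 34.1, 13.5], [36, 39, 40]), ([-112.0, 33.3, 15.9], [39, 38, 40])]
0 [[215.0, 234.0], [283.0, 234.0], [215.0, 210.0], [284.0, 210.0]]
-5 [[215.0, 236.0], [283.0, 236.0], [214.0, 212.0], [284.0, 212.0]]
-10 [[214.0, 240.0], [284.0, 239.0], [213.0, 214.0], [285.0, 214.0]]
-19 [[212.0, 245.0], [286.0, 245.0], [211.0, 219.0], [287.0, 219.0]]
```

View pics/w5z.png

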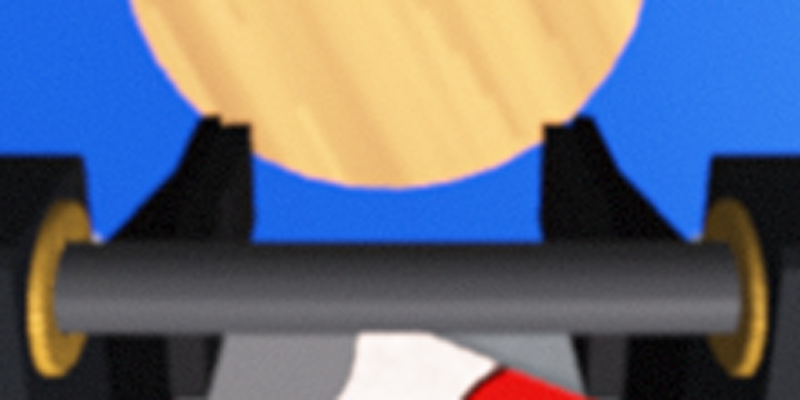

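The wrist depth shows that at 50 mm opening the fingertips end about 30 mm above the TCP, because they retreat when open. I'll back off and measure the tip height against opening.

play_rows([
  {"twist":[0,0,0],"dp":[-0.2,-0.4,0],"claw":25},
  {"twist":[0,0,0],"dp":[0,0,0],"claw":25},
  {"twist":[0,0,0],"dp":[0,0,0],"claw":25},
])

```text
clock: 5.32
eef_pos: [0.6814, 0.0577, 0.1951]
tcp_rot: [[-0.002, -0.864, -0.503], [-0.0, -0.503, 0.864], [-1.0, 0.001, 0.001]]
ft_force: [-0.1, 0.0, -0.8]
grip_width: 0.335
```

```bash
cat > tip.py <<'E'
from h import *
import sys
p,d,c=cap('wrist',sys.argv[1]); s=ctrl.state(); T=s['eef_pos'];R=s['tcp_rot'];print(T,s['grip_width']*87,s['ft_force'])
V,U=np.mgrid[190:262,120:380]; K=np.array([atd(c,(u,v),d[v,u]) for v,u in zip(V.ravel(),U.ravel())])
Q=(K-T)@R*1000
dark=(p[190:262,120:380].max(2)<60).ravel()&(d[190:262,120:380].ravel()>0)
Q=Q[dark&(abs(Q[:,2])<50)&(Q[:,1]<25)]
for sg in(-1,1):
    q=Q[Q[:,2]*sg>0]; q=q[np.argsort(-q[:,0])][:40]
    print(sg,q[:3].round(1).tolist(),'y',q[:,1].min(),q[:,1].max(),'z',q[:,2].min(),q[:,2].max())
x0,y0=140,180
cv2.imwrite('pics/z'+sys.argv[1],cv2.resize(p[180:290,140:360,::-1],(800,400),interpolation=cv2.INTER_CUBIC))
E
python3 tip.py t25.png
```

```text
[0.68107199 0.05762964 0.19492752] 27.55423504904575 [-0.28533774 -0.19714431  0.97145828]
-1 [[-29.9, 9.5, -19.5], [-30.0, 11.5, -21.9], [-30.4, 9.7, -16.3]] y -5.071031916225643 11.569341331337595 z -22.974262455937506 -15.059520471335523
1 [[-29.4, 11.3, 20.9], [-30.2, 9.6, 17.2], [-30.4, 9.7, 15.9]] y -6.128800486143953 11.943395746145665 z 14.137996029611623 22.278440570095682
```

View pics/zt25.png

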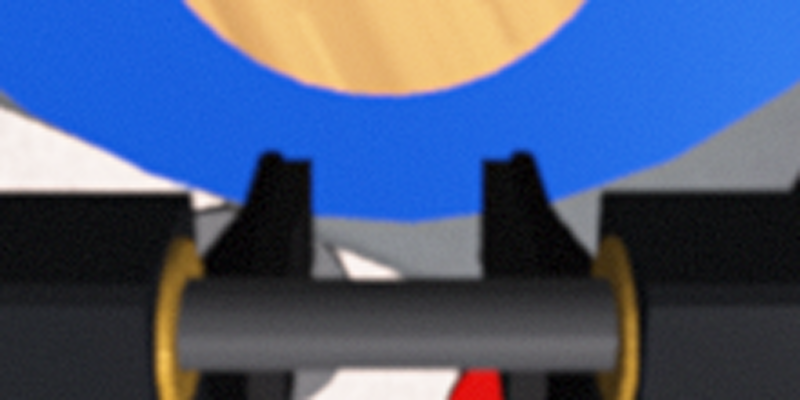

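play_rows([
  {"twist":[0,0,0],"dp":[0,0,0],"claw":0},
  {"twist":[0,0,0],"dp":[0,0,0],"claw":0},
  {"twist":[0,0,0],"dp":[0,0,0],"claw":0},
])

```text
clock: 5.75
eef_pos: [0.682, 0.0576, 0.1956]
tcp_rot: [[-0.0, -0.864, -0.503], [-0.0, -0.503, 0.864], [-1.0, 0.0, 0.0]]
ft_force: [-0.1, 0.4, -0.4]
grip_width: 0.05
```

```bash
python3 tip.py t0.png
```

```text
[0.6820938  0.05770375 0.19562552] 2.4569630854536677 [ 0.15843635 -0.1029064   0.40835063]
-1 [[-29.2, 11.7, -9.5], [-29.6, 9.8, -3.3], [-29.6, 9.8, -5.1]] y 9.612822246189815 12.30359092237456 z -10.492637202872823 -3.1682684100676717
1 [[-29.8, 11.9, 8.5], [-30.0, 10.0, 3.0], [-30.1, 10.0, 4.8]] y 9.833509264531664 12.091770491755348 z 2.3145200960213783 9.74420459030551
```

View pics/zt0.png

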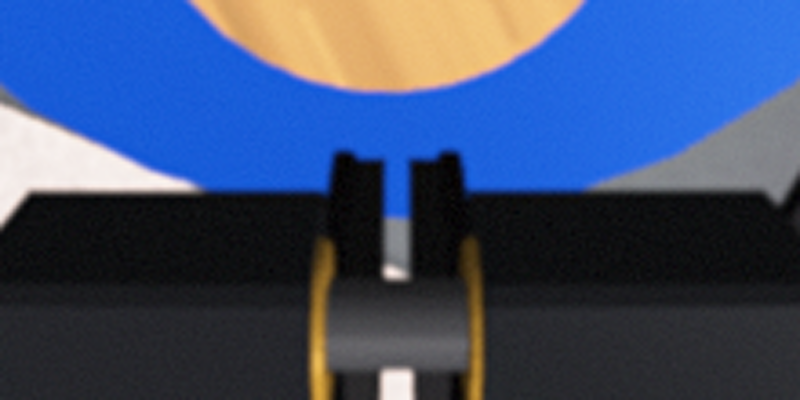

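The openings make no difference: all the depth readings put the visible tips about 30 mm above the TCP. I'll cross-check with the scene camera before probing by touch.

```bash
python3 - <<'E'
from h import *
q,dq,cq=cap('scene','sc6.png');s=ctrl.state();T=s['eef_pos'];R=s['tcp_rot']
uq=proj(cq,T);print(uq)
for x in(0,-.01,-.02,-.03,-.05): print(x,np.round(proj(cq,T+R@np.array([x,-.0095,0])),1))
u0,v0=int(uq[0]),int(uq[1])
for v in range(v0-16,v0+6,1):
    r=[]
    for u in (u0-2,u0,u0+2):
        k=R.T@(atd(cq,(u,v),dq[v,u])-T)*1000; r.append((k.round(0).astype(int).tolist(),int(q[v,u].max())))
    print(v,r)
cv2.imwrite('pics/z6.png',cv2.resize(q[v0-40:v0+30,u0-40:u0+40,::-1],(800,700),interpolation=cv2.INTER_CUBIC)[:600])
E
```

```text
[np.float64(242.79586104584405), np.float64(195.19353793806252)]
0 [242.4 198.5]
-0.01 [242.3 196.4]
-0.02 [242.2 194.3]
-0.03 [242.1 192.2]
-0.05 [241.9 187.8]
179 [([-77, -2, -5], 58), ([-72, 1, 0], 67), ([-124, -31, 9], 54)]
180 [([-114, -29, -1], 80), ([-114, -28, 4], 80), ([-122, -33, 9], 53)]
181 [([-115, -32, 0], 82), ([-116, -32, 4], 85), ([-123, -36, 9], 51)]
182 [([-112, -33, 0], 61), ([-114, -33, 4], 62), ([-122, -38, 10], 45)]
183 [([-73, -11, -4], 36), ([-53, 2, -1], 38), ([-120, -39, 10], 39)]
184 [([-65, -8, -4], 33), ([-52, 0, -1], 36), ([-115, -39, 9], 34)]
185 [([-61, -9, -4], 34), ([-51, -2, -1], 34), ([-113, -40, 10], 37)]
186 [([-56, -9, -4], 35), ([-51, -5, 0], 37), ([-108, -40, 9], 39)]
187 [([-56, -11, -4], 33), ([-44, -4, -1], 35), ([-53, -9, 5], 35)]
188 [([-47, -9, -5], 34), ([-42, -5, 0], 38), ([-55, -12, 5], 39)]
189 [([-44, -9, -5], 35), ([-39, -6, 0], 45), ([-44, -9, 5], 46)]
190 [([-41, -10, -5], 34), ([-36, -7, 0], 56), ([-40, -9, 5], 46)]
191 [([-35, -9, -5], 33), ([-33, -8, 0], 68), ([-36, -10, 5], 47)]
192 [([-31, -10, -5], 45), ([-28, -8, 0], 90), ([-33, -10, 5], 57)]
193 [([8, 10, -8], 71), ([11, 13, -4], 101), ([-26, -9, 4], 78)]
194 [([12, 10, -8], 103), ([12, 10, -3], 90), ([8, 9, 2], 89)]
195 [([16, 9, -8], 144), ([19, 11, -4], 131), ([14, 9, 2], 120)]
196 [([14, 5, -8], 149), ([12, 5, -3], 147), ([16, 7, 2], 147)]
197 [([20, 6, -8], 150), ([15, 4, -3], 150), ([9, 1, 3], 150)]
198 [([14, -1, -7], 150), ([16, 1, -2], 149), ([14, 0, 3], 150)]
199 [([17, -1, -7], 149), ([16, -2, -2], 149), ([17, -1, 3], 149)]
200 [([18, -4, -7], 149), ([15, -5, -2], 150), ([17, -4, 3], 149)]
```

View pics/z6.png

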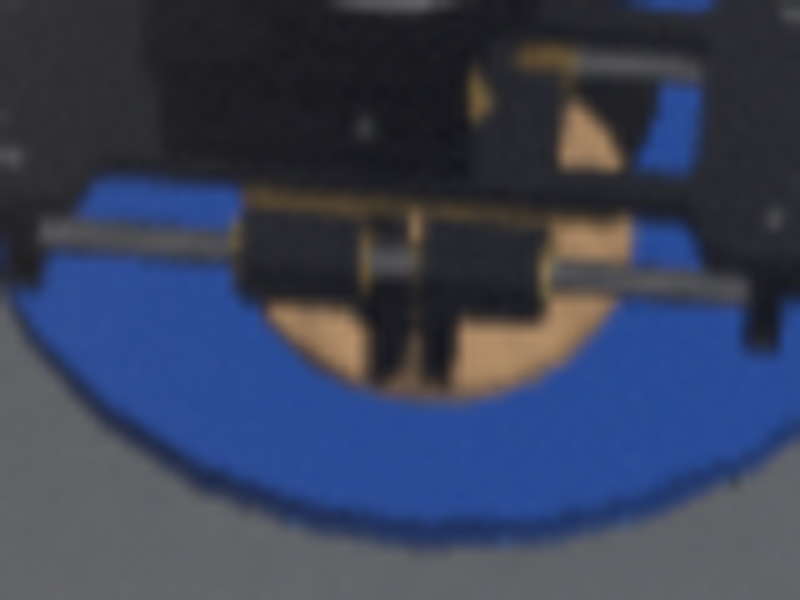

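Both cameras agree that the real fingertips sit about 29–30 mm behind the reported TCP. I'll reopen to 50 mm and lower step by step, watching the force in case this is wrong.

play_rows([
  {"twist":[0,0,0],"dp":[0.2,0,0],"claw":50},
  {"twist":[0,0,0],"dp":[0,0,0],"claw":50},
  {"twist":[0,0,0],"dp":[0,0,0],"claw":50},
])

```text
clock: 6.22
eef_pos: [0.682, 0.0578, 0.1832]
tcp_rot: [[-0.001, -0.864, -0.503], [0.0, -0.503, 0.864], [-1.0, 0.001, 0.0]]
ft_force: [-0.5, -0.6, 0.4]
grip_width: 0.273
```

play_rows([
  {"twist":[0,0,0],"dp":[0.04,0,0],"claw":50},
  {"twist":[0,0,0],"dp":[0.04,0,0],"claw":50},
])

```text
clock: 6.48
eef_pos: [0.6823, 0.0578, 0.1789]
tcp_rot: [[0.0, -0.864, -0.503], [-0.0, -0.503, 0.864], [-1.0, -0.0, -0.0]]
ft_force: [-0.3, -0.7, 0.4]
grip_width: 0.499
```

play_rows([
  {"twist":[0,0,0],"dp":[0.03,0,0],"claw":50},
  {"twist":[0,0,0],"dp":[0.0,0,0],"claw":50},
])

```text
clock: 6.72
eef_pos: [0.682, 0.0578, 0.1768]
tcp_rot: [[-0.0, -0.864, -0.503], [0.0, -0.503, 0.864], [-1.0, 0.0, 0.0]]
ft_force: [-0.5, 0.2, -0.1]
grip_width: 0.565
```

```bash
python3 tip.py t50.png; python3 -c "
from h import *
print(ctrl.pinch_z)"
```

```text
[0.6821355  0.05779082 0.17695561] 49.360286870619674 [ 0.68227445 -0.29190182  0.02657432]
-1 [[-29.2, 10.3, -30.0], [-29.5, 11.8, -32.4], [-29.6, 11.8, -31.1]] y -9.371812576819428 11.998615873553492 z -32.99171086096682 -25.024083455679065
1 [[-28.9, 10.2, 29.3], [-29.6, 11.8, 31.6], [-29.9, 9.9, 27.2]] y -5.620966535171397 12.222262399957849 z 24.32347177096905 32.19499181033377
-0.0187
```

There is no force with the TCP at 0.177, below the bat face, so the tips really are about 29 mm short. I'll continue down to find the face by touch.

play_rows([
  {"twist":[0,0,0],"dp":[0.2,0,0],"claw":50},
  {"twist":[0,0,0],"dp":[0.1,0,0],"claw":50},
  {"twist":[0,0,0],"dp":[0,0,0],"claw":50},
])

```text
clock: 7.15
eef_pos: [0.6814, 0.0578, 0.1578]
tcp_rot: [[-0.002, -0.864, -0.503], [0.0, -0.503, 0.864], [-1.0, 0.002, 0.001]]
ft_force: [-0.0, 0.1, 1.3]
grip_width: 0.574
```

play_rows([
  {"twist":[0,0,0],"dp":[0.04,0,0],"claw":50},
  {"twist":[0,0,0],"dp":[0,0,0],"claw":50},
])

```text
clock: 7.4
eef_pos: [0.6822, 0.0578, 0.1566]
tcp_rot: [[-0.0, -0.864, -0.503], [-0.0, -0.503, 0.864], [-1.0, 0.0, -0.0]]
ft_force: [-0.7, -0.4, 0.1]
grip_width: 0.575
```

play_rows([
  {"twist":[0,0,0],"dp":[0.04,0,0],"claw":50},
  {"twist":[0,0,0],"dp":[0,0,0],"claw":50},
])

```text
clock: 7.65
eef_pos: [0.6821, 0.0578, 0.1541]
tcp_rot: [[-0.0, -0.864, -0.503], [-0.0, -0.503, 0.864], [-1.0, 0.0, 0.0]]
ft_force: [0.3, 0.3, 0.3]
grip_width: 0.574
```

```bash
python3 tip.py t51.png
```

```text
[0.6821186  0.05781169 0.15419889] 49.955611293850886 [ 0.08843025 -0.17748845  0.40363009]
-1 [[-27.9, 11.1, -32.1], [-28.9, 11.5, -31.3], [-29.9, 9.9, -28.7]] y -0.2730873987710244 12.057530069736277 z -33.294381009432485 -25.34176639133641
1 [[-29.7, 11.8, 30.9], [-30.1, 10.0, 27.2], [-30.3, 11.4, 31.4]] y 1.1293316499982153 11.893364097604817 z 24.521037599166927 32.621238653901095
```

View pics/t51.png

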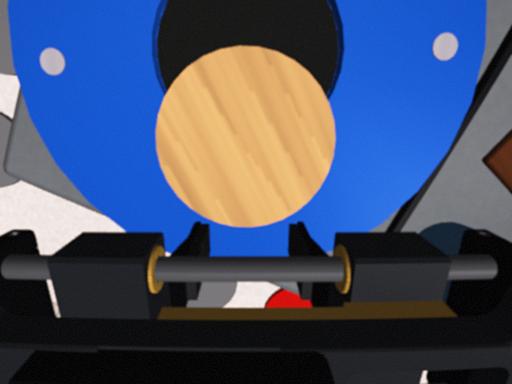

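The tips are now at z≈0.183, between the face and the insert's top. Pushing.

play_rows([
  {"twist":[0,0,0],"dp":[0,0.1,0],"claw":50},
  {"twist":[0,0,0],"dp":[0,0.1,0],"claw":50},
  {"twist":[0,0,0],"dp":[0,0.1,0],"claw":50},
  {"twist":[0,0,0],"dp":[0,0.1,0],"claw":50},
])

```text
clock: 8.2
eef_pos: [0.661, 0.0455, 0.1543]
tcp_rot: [[0.0, -0.864, -0.503], [0.0, -0.503, 0.864], [-1.0, -0.0, -0.0]]
ft_force: [-0.5, 0.6, 0.3]
grip_width: 0.574
```

```bash
python3 m.py w7.png
```

```text
8.2 [0.661  0.0455 0.1543] [-0.54  0.64  0.27]
wood 23717 (array([0.61483035, 0.01823036, 0.04953029]), np.float64(0.00022343619479879703)) (array([0.61513201, 0.01840828, 0.05      ]), np.float64(0.0004762641945151282))
bat (array([ 0.63395737, -0.07022011,  0.05171967]), np.float64(0.013551726285315303)) (array([ 0.55952085, -0.1659835 ,  0.132     ]), np.float64(0.03468233860349336))
wood z 0.18850970408695375 [-0.02020078 -0.01169988  0.18909578]
bat z 0.18051460147622908
rim 305 (array([0.58877789, 0.0052959 , 0.052     ]), np.float64(0.002541588971631999))
```

View pics/w7.png

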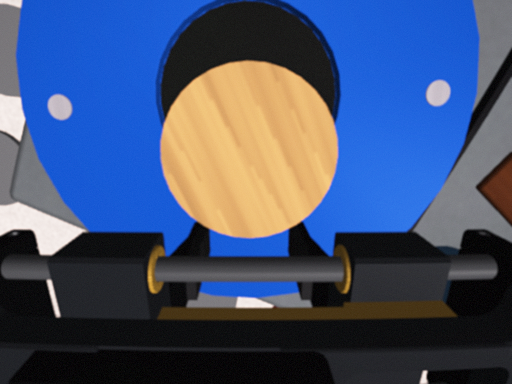

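The disc moved 17 mm with the fingers and is now about 31 mm from the centre. I'll refine the recess centre from its visible rim.

```bash
cat > rim.py <<'E'
from h import *
import sys
def rim(p,c,save=None):
    h=hsv(p); B=((h[...,0]>104)&(h[...,0]<125)&(h[...,1]>190)&(h[...,2]>170)).astype(np.uint8)
    W=(h[...,0]>8)&(h[...,0]<25)&(h[...,1]>70)&(h[...,2]>120)
    D=((h[...,2]<60)).astype(np.uint8);D[225:]=0
    P=[];uv=[]
    # rays outward from dark centroid seed c0
    c0=np.array(proj(c,[.589,.004,.18]))
    for a in np.linspace(0,2*np.pi,720):
        last=None
        for r in np.arange(20,160,.5):
            u,v=c0+r*np.array([np.cos(a),np.sin(a)]); ui,vi=int(round(u)),int(round(v))
            if not(0<=ui<512 and 0<=vi<222): break
            if W[vi,ui]: last=(ui,vi)
            if B[vi,ui] and r>25:
                # reject if close to wood
                if not W[max(0,vi-5):vi+6,max(0,ui-5):ui+6].any(): P.append(atz(c,(u,v),.18)[:2]);uv.append((ui,vi))
                break
    P=np.array(P)
    return P,uv
if __name__=='__main__':
    p,d,c=cap('wrist',sys.argv[1]); P,uv=rim(p,c); print(len(P)); print(fitc(P),fitc(P,.052))
    q=p.copy(); 
    for u,v in uv: q[v,u]=[255,255,0]
    cv2.imwrite('pics/r'+sys.argv[1],q[:,:,::-1])
E
python3 rim.py w8.png
```

```text
334
(array([0.58795489, 0.00201415, 0.05206031]), np.float64(0.00037747801020245536)) (array([0.58788265, 0.0019727 , 0.052     ]), np.float64(0.0003782467649668229))
```

View pics/rw8.png

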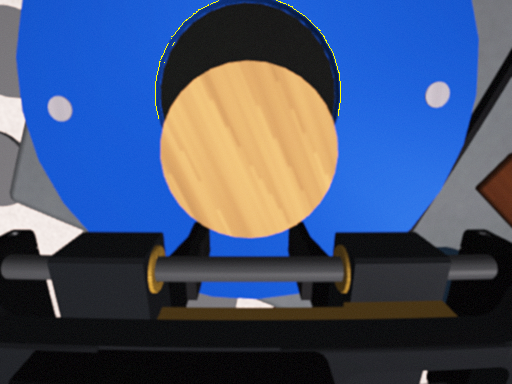

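The rim fit is clean: radius 52.06 mm, centre (0.5879, 0.0020). The insert has 31.5 mm to go with a lateral error under 1 mm. Pushing slower.

play_rows([
  {"twist":[0,0,0],"dp":[0,0.08,-0.01],"claw":50},
  {"twist":[0,0,0],"dp":[0,0.08,0],"claw":50},
  {"twist":[0,0,0],"dp":[0,0.08,0],"claw":50},
  {"twist":[0,0,0],"dp":[0,0.08,0],"claw":50},
  {"twist":[0,0,0],"dp":[0,0.08,0],"claw":50},
])

```text
clock: 8.93
eef_pos: [0.6408, 0.033, 0.1544]
tcp_rot: [[0.0, -0.864, -0.503], [0.0, -0.503, 0.864], [-1.0, -0.0, -0.0]]
ft_force: [1.2, -0.4, 0.9]
grip_width: 0.578
```

```bash
python3 m.py w9.png
```

```text
8.925 [0.6408 0.033  0.1544] [ 1.24 -0.42  0.89]
wood 23675 (array([0.59469879, 0.00583529, 0.04950326]), np.float64(0.00022457582220403738)) (array([0.59502861, 0.00602264, 0.05      ]), np.float64(0.0004973096707893908))
bat (array([0.7064944 , 0.07114052, 0.18120443]), np.float64(0.0350464589488993)) (array([0.65990527, 0.0433036 , 0.132     ]), np.float64(0.03616846101697302))
wood z 0.18836570263123603 [-0.01729875 -0.010243    0.18898824]
bat z 0.1805337338295056
rim 434 (array([0.58884767, 0.00465759, 0.052     ]), np.float64(0.033172140315459404))
```

View pics/w9.png

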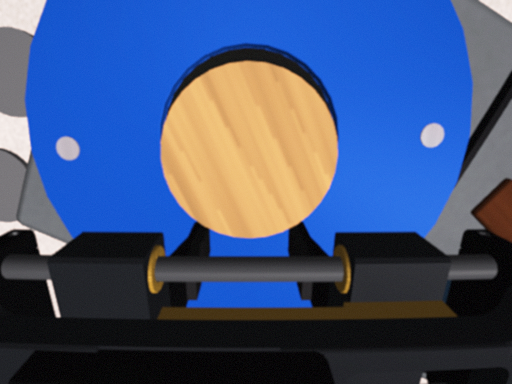

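The insert is level and 8 mm from the centre, and finger friction is probably holding its trailing edge down. I'll push the last 7 mm slowly, then ease back.

play_rows([
  {"twist":[0,0,0],"dp":[0,0.05,0],"claw":50},
  {"twist":[0,0,0],"dp":[0,0.04,0],"claw":50},
  {"twist":[0,0,0],"dp":[0,0.03,0],"claw":50},
])

```text
clock: 9.35
eef_pos: [0.6345, 0.0294, 0.1541]
tcp_rot: [[-0.0, -0.864, -0.503], [-0.0, -0.503, 0.864], [-1.0, 0.0, 0.0]]
ft_force: [0.4, 0.1, -0.2]
grip_width: 0.577
```

```bash
python3 m.py w10.png
```

```text
9.35 [0.6345 0.0294 0.1541] [ 0.44  0.09 -0.18]
wood 22001 (array([0.5880815 , 0.00213327, 0.04736789]), np.float64(0.0001827219979881567)) (array([0.59042746, 0.00346858, 0.05      ]), np.float64(0.0024769350403680106))
bat (array([0.73312225, 0.0874757 , 0.21230195]), np.float64(0.03532407072466162)) (array([0.65927599, 0.04292204, 0.132     ]), np.float64(0.03764412156566604))
wood z 0.18049213231488748 [-0.02137735 -0.01246809  0.18108511]
bat z 0.18052657649312606
rim 176 (array([0.55067811, 0.07123219, 0.052     ]), np.float64(0.02659453126611008))
```

View pics/w10.png

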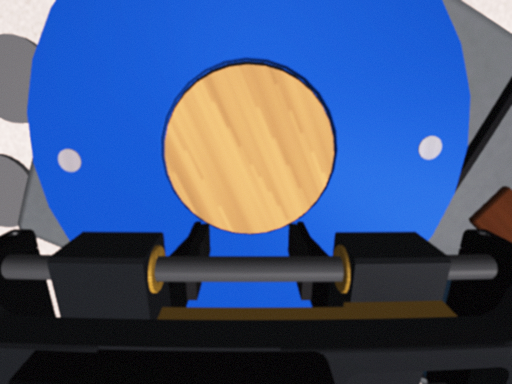

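The insert has dropped in. Its top is at 0.1805, the same as the bat face, and it looks centred. I'll take the hand off, then check.

play_rows([
  {"twist":[0,0,0],"dp":[0,-0.2,0],"claw":50},
  {"twist":[0,0,0],"dp":[-0.5,0,0],"claw":50},
  {"twist":[0,0,0],"dp":[-0.8,0,0],"claw":0},
  {"twist":[0,0,0],"dp":[0,0,0],"claw":0},
  {"twist":[0,0,0],"dp":[0,0,0],"claw":0},
])

```text
clock: 10.02
eef_pos: [0.6452, 0.0359, 0.2319]
tcp_rot: [[-0.0, -0.864, -0.503], [0.0, -0.503, 0.864], [-1.0, 0.0, 0.0]]
ft_force: [0.1, -0.3, -1.4]
grip_width: 0.315
```

```bash
cat > fin.py <<'E'
from h import *
import sys
from rim import rim
p,d,c=cap('wrist',sys.argv[1]);s=ctrl.state();T=s['eef_pos'];R=s['tcp_rot']
print(s['clock'],T.round(4),s['ft_force'].round(2),s['grip_width']*87)
h=hsv(p);W=(h[...,0]>8)&(h[...,0]<25)&(h[...,1]>70)&(h[...,2]>120);W[225:]=0
P=np.array([atz(c,q,.18)[:2] for q in contour(W) if q[1]<222]);f=fitc(P);print('wood',f)
v,u=np.nonzero(cv2.erode(W.astype(np.uint8),np.ones((9,9))));Q=np.array([atd(c,(a,b),d[b,a]) for a,b in zip(u,v)]);Q=Q[abs(Q[:,2]-.18)<.02]
A=np.c_[Q[:,:2]-Q[:,:2].mean(0),np.ones(len(Q))];print('wood z,slope',np.median(Q[:,2]),np.linalg.lstsq(A,Q[:,2],rcond=None)[0])
P,uv=rim(p,c);print('rim',len(P),fitc(P))
print('to centre, tool units', (R.T@(np.array([.588,.002,T[2]])-T)/.06).round(3))
E
python3 fin.py w11.png
```

```text
10.075 [0.6445 0.0359 0.231 ] [0.29 0.39 0.59] 23.830444223963326
wood (array([0.58876925, 0.00258272, 0.04971222]), np.float64(0.00027634008897975594))
wood z,slope 0.1805017649618721 [-0.00082985  0.00026204  0.18050362]h.py:20: RuntimeWarning: Mean of empty slice.
  x0=P.mean(0)
  ret = ret.dtype.type(ret / rcount)
Traceback (most recent call last):
  File "fin.py", line 10, in <module>
    P,uv=rim(p,c);print('rim',len(P),fitc(P))
                                     ~~~~^^^
  File "h.py", line 23, in fitc
    r=least_squares(f,[*x0,R or .05],loss='soft_l1',f_scale=.001); return r.x, np.sqrt((f(r.x)**2).mean())
                      ^^^^^^^^^^^^^^
TypeError: Value after * must be an iterable, not numpy.float64
```

View pics/w11.png

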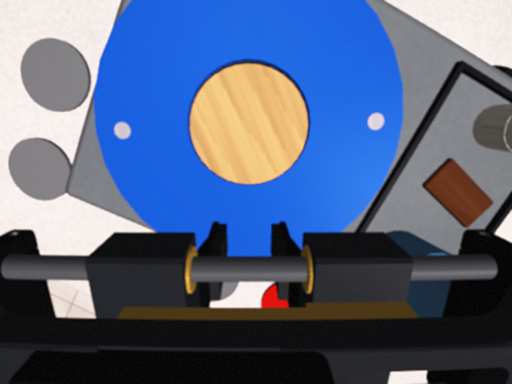

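The insert is flush and level (z 0.1805, slopes about 0) with the hand away. Next I press its centre with the shut fingertips.

play_rows([
  {"twist":[0,0,0],"dp":[0,0.55,0],"claw":0},
  {"twist":[0,0,0],"dp":[0,0.55,0],"claw":0},
  {"twist":[0,0,0],"dp":[0.6,0,0],"claw":0},
  {"twist":[0,0,0],"dp":[0.5,0,0],"claw":0},
  {"twist":[0,0,0],"dp":[0,0,0],"claw":0},
])

```text
clock: 10.7
eef_pos: [0.585, 0.0028, 0.1626]
tcp_rot: [[-0.009, -0.864, -0.503], [0.002, -0.503, 0.864], [-1.0, 0.007, 0.006]]
ft_force: [-1.0, -0.0, -0.1]
grip_width: 0.005
```

play_rows([
  {"twist":[0,0,0],"dp":[0.1,0,0],"claw":0},
  {"twist":[0,0,0],"dp":[0,0,0],"claw":0},
])

```text
clock: 10.95
eef_pos: [0.5886, 0.0024, 0.1606]
tcp_rot: [[0.001, -0.864, -0.503], [-0.0, -0.503, 0.864], [-1.0, -0.001, -0.001]]
ft_force: [-0.1, 0.8, 0.1]
grip_width: 0.002
```

play_rows([
  {"twist":[0,0,0],"dp":[0.04,0,0],"claw":0},
  {"twist":[0,0,0],"dp":[0,0,0],"claw":0},
])

```text
clock: 11.2
eef_pos: [0.5883, 0.0024, 0.1583]
tcp_rot: [[0.001, -0.864, -0.503], [-0.0, -0.503, 0.864], [-1.0, -0.001, -0.0]]
ft_force: [-0.3, -0.4, -0.9]
grip_width: 0.007
```

play_rows([
  {"twist":[0,0,0],"dp":[0.07,0,0],"claw":0},
  {"twist":[0,0,0],"dp":[0,0,0],"claw":0},
])

```text
clock: 11.45
eef_pos: [0.5878, 0.0024, 0.1533]
tcp_rot: [[-0.001, -0.864, -0.503], [0.0, -0.503, 0.864], [-1.0, 0.001, 0.0]]
ft_force: [-0.7, -0.2, -0.3]
grip_width: 0.009
```

play_rows([
  {"twist":[0,0,0],"dp":[0.03,0,0],"claw":0},
  {"twist":[0,0,0],"dp":[0,0,0],"claw":0},
])

```text
clock: 11.7
eef_pos: [0.5881, 0.0023, 0.1529]
tcp_rot: [[0.0, -0.864, -0.503], [-0.0, -0.503, 0.864], [-1.0, -0.0, -0.0]]
ft_force: [-1.2, 0.6, 5.6]
grip_width: 0.006
```

play_rows([
  {"twist":[0,0,0],"dp":[0.02,0,0],"claw":0},
  {"twist":[0,0,0],"dp":[0,0,0],"claw":0},
])

```text
clock: 11.95
eef_pos: [0.5882, 0.0023, 0.1529]
tcp_rot: [[0.001, -0.864, -0.503], [-0.0, -0.503, 0.864], [-1.0, -0.001, -0.001]]
ft_force: [-3.8, 0.9, 11.2]
grip_width: 0.007
```

The tip meets the insert and it holds firm: 11 N with no further sinking. I'll hold briefly, lift straight off, then move back to look.

play_rows([
  {"twist":[0,0,0],"dp":[0,0,0],"claw":0},
  {"twist":[0,0,0],"dp":[0,0,0],"claw":0},
  {"twist":[0,0,0],"dp":[-0.15,0,0],"claw":0},
  {"twist":[0,0,0],"dp":[-0.6,0,0],"claw":0},
  {"twist":[0,0,0],"dp":[-0.9,0,0],"claw":0},
])

```text
clock: 12.58
eef_pos: [0.5869, 0.0025, 0.249]
tcp_rot: [[-0.004, -0.864, -0.503], [0.001, -0.503, 0.864], [-1.0, 0.003, 0.003]]
ft_force: [0.8, 0.4, 0.7]
grip_width: 0.005
```

play_rows([
  {"twist":[0,0,0],"dp":[-0.7,-0.5,0],"claw":0},
  {"twist":[0,0,0],"dp":[0,-0.7,0],"claw":0},
  {"twist":[0,0,0],"dp":[0,0,0],"claw":0},
  {"twist":[0,0,0],"dp":[0,0,0],"claw":0},
])

```text
clock: 13.08
eef_pos: [0.6494, 0.0385, 0.2907]
tcp_rot: [[-0.002, -0.864, -0.503], [-0.0, -0.503, 0.864], [-1.0, 0.002, 0.001]]
ft_force: [0.1, 0.4, -0.5]
grip_width: 0.004
```

```bash
sed -i 's/^P,uv=rim.*$//' fin.py; python3 fin.py w12.png; python3 - <<'E'
from h import *
cap('scene','scF.png'); c=cams.get_calibration('scene')
E
```

```text
13.125 [0.6492 0.0383 0.2908] [-1.52  0.44 -0.68] 0.3812517364087367
wood (array([0.58869033, 0.00249269, 0.04959418]), np.float64(0.0002984802854359354))
wood z,slope 0.18051617642474482 [-0.00055131 -0.00085958  0.18050146]
to centre, tool units [ 0.003  1.186 -0.01 ]
```

View pics/w12.png

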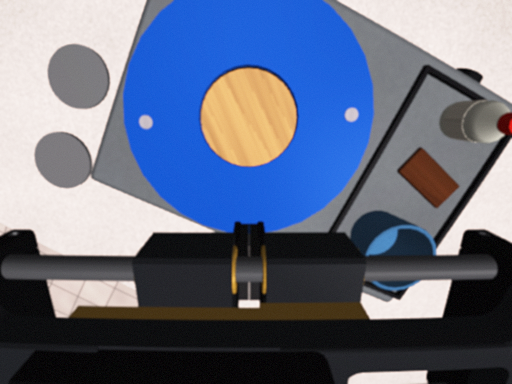

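View pics/scF.png

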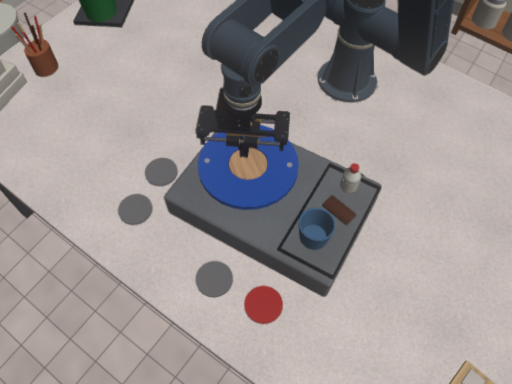

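The insert is seated in the recess, flush and level, with its measured centre within 1 mm of the recess centre. The pot, bottle and rib are where they started. The hand is more than 130 mm above the bat, so I'm handing in.

```bash
python3 - <<'E'
from h import *
s=ctrl.state();print(s['clock'],abs(s['qvel']).max(),s['ft_force']);print(workorder.hand_in())
E
```

```text
13.175 0.26657023443548467 [ 0.00783964 -0.37651843 -0.37773752]
the job is handed in; nothing more can be done
None
```

The insert is in the recess, flat and flush, and I handed the job in at 13.2 s. I nudged it about 48 mm across the bat with two fingertips until it dropped in, without lifting it. I then took the hand off, pressed the centre with the shut fingertips, and moved clear.

**Final checks:**
- **Height and tilt:** the insert's top measured 0.1805 m, the same as the bat face, and its slope was about zero.
- **Centring:** its centre came out within about 1 mm of the recess centre.
- **Press:** it held firm at about 11 N without sinking further.
- **Other things:** in the last pictures the pot, bottle and rib were where they started. The hand was more than 130 mm above the bat.

**What disagreed:** the real fingertips sit about 27–29 mm behind the reported TCP. My first pass therefore went over the disc without touching it. Both cameras and a touch confirmed the offset, and I corrected the heights for it.

**Not exact:** the wrist camera's circle fits made the insert about 49.6 mm in radius, against 50 mm given, and an early rim fit was noisy and I discarded it. A second rim fit before the drop was clean, at 52.06 mm in radius.

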